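# Seat the mould's core and offer up the cover plate

## Robot

A 6-joint arm with a two-finger parallel gripper is mounted at the origin on the work surface. World frame = base frame: x ahead of the robot, y to its left, z up, the work surface at z = 0. Lengths are in mm, angles in rad, forces in N, time in s.
With the tool pointing down it reaches from about 275 to 1000 mm from the base axis. Payload 8.4 kg.
Tool frame: the origin (TCP) lies between the finger pads; the fingertips stand 8 mm ahead of it and the grasp point (between the pads) lies 11 mm behind it (tcp_to_tips is the distance from the TCP to the fingertips, in mm); z points along the fingers, y is the line along which they close (so a half turn about z gives the same grasp; the last joint's range is limited). The gripper opens to 85 mm and grips with 20 to 120 N. Pads are 22 mm wide; open, the fingers measure 114 mm over their backs; the gripper's body (76 mm by 85 mm) begins 54 mm behind the grasp point. The pads swing forward as they close: fully open they stand 13 mm farther back than shut.
Start: joints at [1.105, 0.353, 1.633, -0, 1.155, -0.002], TCP at [279.593, 558.978, 239.281] pointing down, gripper open.
Joint ranges: [-2.63, 2.63], [-0.92, 2.1], [0.06, 2.66], [-1.3, 4.44], [0, 2.69], [-3.02, 3.02]. Speed limits (rad/s): [2.22, 2.22, 2.79, 3.14, 3.14, 3.14].

## Interface

Orientations are given as [roll, pitch, yaw] about the fixed x, y, z axes, in that order (R = Rz(yaw) Ry(pitch) Rx(roll)).
In Python, from rig import * gives the robot as it stands.
- The arm moves only by the tool step_arm, never from a script. Its argument "motion" is a list of rows, each an object with "claw": the finger opening in mm, from 0 to 85.4; "delta_pos": the shift along the tool's x, y, z in mm, a list of three; "turn": the turn about the tool's z in rad. In form: [{"claw": claw, "delta_pos": [dx, dy, dz], "turn": turn}, ...]. A call has 1 to 8 rows; each row shifts and turns the commanded pose from where the row before left it, along the tool's axes as they then stand; what a row does not reach is not made up. A row lasts 1/12 s, in which the tool goes at most 41.7 mm and 7.16 degrees, less where a joint would pass 70% of its speed; a pose out of reach is approached as far as the arm can. A call is refused whole if a number of a shift passes 41.7 or a number of a turn 0.125, either way. A call with a gripper value outside its range is refused whole. The fingers move at their own pace and stop on an object; "force" is the grip in N (left out, the last holds). Time passes only in rows, so rows that do not move let the fingers close. It gives the time, the measured TCP pose, the force, the opening and the grip force at its end, in the units of the state.
- sense(): the state, without advancing time (a new reading comes with each control period).
- grab_frame(name): name is "scene" or "top" or "wrist"; returns a dict with "img" (400x640x3 uint8, red, green, blue), "vertical_fov" (degrees; the focal length in pixels is half the picture's height over the tangent of half this angle, whatever the lens; pixels are square), "cx", "cy" (the principal point, pixels), "R" (3x3) and "t" (3): a world point X has camera coordinates R X + t. Camera axes: x right, y down, z forward; pixel columns grow to the right and rows downward; lengths in mm; the calibration is good to about 2 mm. A picture is of the moment at which its call begins. There is no depth.
- sign_off(): hands the job in; it is judged then, once.
The state is a dict: "clock": time; "qpos": joint angles; "qvel": joint speeds; "joint_efforts": joint torques, N m; "eef_pos": TCP position; "tcp_rot": TCP orientation; "contact_force": force on the tool from outside, world axes, zero at the start; "wrist_torque": the same for the moment, N m; "opening": opening from 0.0 (shut) to 1.0 (fully open); "grasp_force": force on a finger pad.
Only numpy, scipy, OpenCV 4.12 (cv2) and the standard library are available. Lean on these libraries where they do the work, as an engineer would, in place of code of your own. Each camera call takes 0.05 s, during which the arm holds its last target. There are 200 camera calls.

## Task

Get the casting mould ready to be screwed shut: without touching the coated core, take hold of the mould, tip it about 30 degrees with its tongue end down so that the core slides home against that end, then set it gently down level on the bench and let go. Next take the cover plate with the filling neck and hold it level about a centimetre above the mould, not touching it, with its four holes lined up over the four threaded inserts (either way round), so that I can look down and see every thread whole through its hole and start the screws. Finish while still holding the cover there, the core still home, and leave the bottles, the dish of screws and the screwdriver where they are.

Things in the scene. Friction and masses are not known exactly. Their poses are not given: they have to be found in the camera images.
- mould_mid (a point): Open casting mould of cream-white resin, loose on the bench, 116 (x) x 60 (y) x 26 (z) mm, 0.16 kg. Point at its centre, half-way up. z up when level; -x is the end with the tongue, nearest the robot (x starts within 30 degrees of the robot's x). Side walls 10 mm thick, end walls 20 mm; it can be taken across its 60 mm width, fingers outside the side walls.
- cavity_end (a point): Middle of the foot of the cavity's end wall at the mould's tongue end (x = -38 mm from its centre, on the cavity floor, 8 mm above the underside). The open cavity is 76 (x) x 40 (y) mm, 18 mm deep. Outside that end a tongue 30 mm wide and 8 mm thick sticks out 13 mm at the foot. Axes as the mould's.
- core_mid (a point): Loose aluminium core in the cavity, 30 (x) x 34 (y) x 12 mm, two ribs and a round boss on top, 30 g. Point at its centre, half-way up; axes as the mould's. It starts 6 to 20 mm to the +x side of the mould's centre; home, it lies 15 mm from cavity_end. Its release coating lets it slide by itself when the mould is tipped more than about 17 degrees.
- cover_neck (a point): Loose aluminium cover plate, 116 (x) x 60 (y) x 6 mm, 0.16 kg, flat on the bench (x within 30 degrees of the robot's). On its middle stands a rectangular filling neck 40 (x) x 28 (y) mm, 40 mm high, gripped across the 28 mm. Point at the neck's centre, half-way up: 26 mm above the plate's underside, 20 mm above its upper face. Same turned half round.
- thread_0 (a point): Mouth of an M4 threaded brass insert in the mould's upper face, at its +x +y corner: +47, +20 mm from the mould's centre, 26 mm above its underside. Thread 4 mm wide, brass rim 8 mm.
- thread_1 (a point): Mouth of an M4 threaded brass insert in the mould's upper face, at its -x +y corner: -47, +20 mm from the mould's centre, 26 mm above its underside. Thread 4 mm wide, brass rim 8 mm.
- thread_2 (a point): Mouth of an M4 threaded brass insert in the mould's upper face, at its -x -y corner: -47, -20 mm from the mould's centre, 26 mm above its underside. Thread 4 mm wide, brass rim 8 mm.
- thread_3 (a point): Mouth of an M4 threaded brass insert in the mould's upper face, at its +x -y corner: +47, -20 mm from the mould's centre, 26 mm above its underside. Thread 4 mm wide, brass rim 8 mm.
- hole_0 (a point): Centre of a 10 mm through hole in the cover plate, at its +x +y corner: +47, +20 mm from the plate's centre, on the plate's underside.
- hole_1 (a point): Centre of a 10 mm through hole in the cover plate, at its -x +y corner: -47, +20 mm from the plate's centre, on the plate's underside.
- hole_2 (a point): Centre of a 10 mm through hole in the cover plate, at its -x -y corner: -47, -20 mm from the plate's centre, on the plate's underside.
- hole_3 (a point): Centre of a 10 mm through hole in the cover plate, at its +x -y corner: +47, -20 mm from the plate's centre, on the plate's underside.
- amber_bottle: Bystander: amber glass bottle with a blue cap, 58 mm across, 105 mm high, left of the work. Origin at the centre of its foot.
- wash_bottle: Bystander: white wash bottle with a bent spout, 62 mm across, about 190 mm high, right of the work. Origin at the centre of its foot.
- screw_dish: Bystander: glass dish with four screws in it, 100 mm across, 18 mm high, beyond the work. Origin at the centre of its foot.
- driver: Bystander: screwdriver with a black handle lying on the bench to the right, nearer the robot. Origin under it.

How it is judged:
By the outcome, as a careful person would: the job done as asked, in the order asked, and still so for the second after the job is handed in, while the arm keeps its last pose, push and grip.
It also fails if it takes over 59 s, if anything falls off the work surface, if the arm or the gripper's body presses on something with over 40 N, if the wrist force passes 120 N, or if a joint passes its speed limit or range.

## Working session

There is one attempt and no reset: what is moved stays moved. The work goes in short steps, Python scripts to look and compute and a tool call to move; the robot and the scene stay as the last step left them, time stands still between calls to the robot, and variables do not carry over. Pictures are saved under pics/ and viewed, at most 10 in all, crops included, and the job is handed in when it is done.

Besides the shell and the picture viewer there is one more tool, called after "Request:" as a command line: name --argument value ..., lists and objects as JSON in quotes. step_arm: Moves the arm, as the interface text tells. Its arguments: {"type":"object","properties":{"motion":{"type":"array","items":{"type":"object","properties":{"claw":{"type":"number"},"delta_pos":{"type":"array","items":{"type":"number"}},"turn":{"type":"number"}}}},"force":{"type":"number"}},"required":["motion"]}

```bash
mkdir -p pics; ls; python3 - <<'E'
from rig import *
import cv2,numpy as np,pickle
s=sense();print({k:np.round(v,3) for k,v in s.items()})
F={}
for n in("scene","top","wrist"):
    f=grab_frame(n);F[n]=f;print(n,f["vertical_fov"],f["cx"],f["cy"],np.round(f["R"],3).tolist(),np.round(f["t"],1))
    cv2.imwrite(f"pics/{n}0.png",f["img"][:,:,::-1])
pickle.dump(F,open("f0.pkl","wb"))
E
```

```text
pics
{'clock': np.float64(0.0), 'qpos': array([ 1.105,  0.354,  1.634, -0.   ,  1.155, -0.002]), 'qvel': array([-0.   ,  0.   , -0.001, -0.002, -0.001, -0.001]), 'joint_efforts': array([ 0.0000e+00, -6.0524e+01, -3.4206e+01,  0.0000e+00,  9.0000e-03,
       -0.0000e+00]), 'eef_pos': array([279.412, 558.559, 238.555]), 'tcp_rot': array([-3.14 ,  0.   ,  2.678]), 'contact_force': array([ 0.223,  0.15 , -0.417]), 'wrist_torque': array([ 0.036,  0.012, -0.01 ]), 'grasp_force': np.float64(0.0), 'opening': np.float64(1.002)}
scene 43.83994029580614 317.29938234799164 197.81182890029027 [[0.706, 0.708, 0.015], [0.592, -0.578, -0.562], [-0.389, 0.406, -0.827]] [-426.6 -297.1 1521.6]
top 44.0725806772794 323.20611039560026 206.40415391431603 [[-0.001, -1.0, 0.026], [-0.98, -0.004, -0.197], [0.197, -0.025, -0.98]] [ -17.5  594.3 1317.5]
wrist 62.33253400938455 320.37417462819053 192.22661946299291 [[0.446, 0.895, -0.002], [0.856, -0.426, 0.293], [0.261, -0.132, -0.956]] [-624.1  -38.9  380.2]
```

View pics/top0.png

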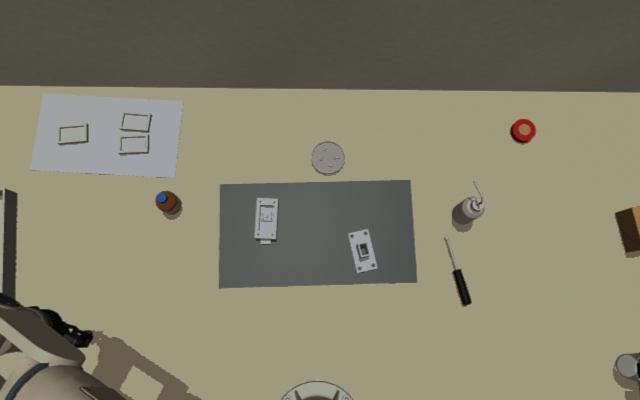

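View pics/scene0.png

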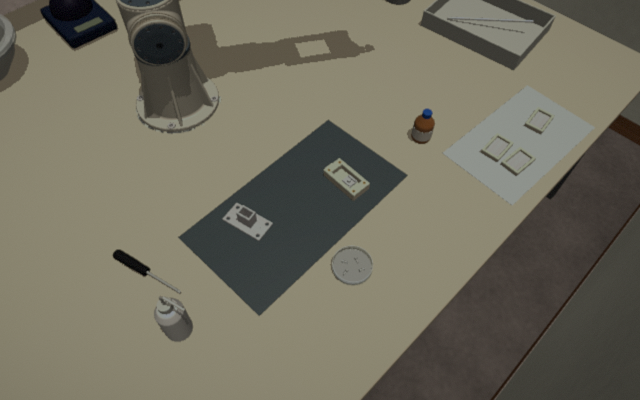

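Top view: mould at about (266,219), tongue downward (242), cover at (362,251) on the dark mat; bottles, dish and screwdriver lie off the mat. Now rough positions.

```bash
cat > h.py <<'E'
from rig import *
import cv2,numpy as np
def foc(f): return 200/np.tan(np.radians(f["vertical_fov"])/2)
def cast(f,uv,z):
    uv=np.atleast_2d(uv).astype(float);k=foc(f);R=np.array(f["R"]);t=np.array(f["t"])
    d=np.c_[(uv[:,0]-f["cx"])/k,(uv[:,1]-f["cy"])/k,np.ones(len(uv))]@R
    c=-R.T@t
    return (c+d*((z-c[2])/d[:,2])[:,None])[:,:2]
def proj(f,X):
    X=np.atleast_2d(X).astype(float);p=X@np.array(f["R"]).T+np.array(f["t"])
    return p[:,:2]/p[:,2:]*foc(f)+[f["cx"],f["cy"]]
def snap(n,name=None):
    f=grab_frame(n);f["img"]=np.ascontiguousarray(f["img"])
    if name: cv2.imwrite(f"pics/{name}.png",f["img"][:,:,::-1])
    return f
E
python3 - <<'E'
from h import *
import pickle
F=pickle.load(open("f0.pkl","rb"));f=F["top"]
g=cv2.cvtColor(f["img"],cv2.COLOR_RGB2GRAY)
m=np.uint8(g>100)*255; m[:183]=0;m[283:]=0;m[:,:222]=0;m[:,410:]=0
cs,_=cv2.findContours(m,cv2.RETR_EXTERNAL,cv2.CHAIN_APPROX_NONE)
for c in cs:
    if cv2.contourArea(c)<200: continue
    for z in(0,6,26):
        p=cast(f,c.reshape(-1,2),z).astype(np.float32)
        print(z,cv2.minAreaRect(p),np.round(p.mean(0)))
for n,p in dict(amber=(167,201),wash=(470,208),dish=(328,158),drv1=(462,288),drv2=(447,240)).items(): print(n,cast(f,p,20).round())
print(cast(f,[(266,219),(266,242),(266,215)],[20,4,15]) if 0 else "")
E
```

```text
0 ((478.54443359375, -128.86749267578125), (119.61480712890625, 64.19764709472656), 12.519031524658203) [ 478. -129.]
6 ((477.8836975097656, -128.239013671875), (119.1053237915039, 63.92420959472656), 12.519024848937988) [ 478. -129.]
26 ((475.68121337890625, -126.14409637451172), (117.4070816040039, 63.012760162353516), 12.51902961730957) [ 475. -126.]
0 ((573.0943603515625, 148.5677490234375), (65.21537017822266, 120.97307586669922), 87.70648956298828) [572. 148.]
6 ((572.0308837890625, 148.01455688476562), (64.93759155273438, 120.45774841308594), 87.70648956298828) [571. 148.]
26 ((568.486083984375, 146.1705322265625), (64.0116958618164, 118.74029541015625), 87.70647430419922) [568. 146.]
amber [[616. 428.]]
wash [[ 599. -441.]]
dish [[747. -31.]]
drv1 [[ 371. -405.]]
drv2 [[ 506. -370.]]
```

```bash
python3 - <<'E'
import cv2
a=cv2.imread("pics/top0.png")[180:290,215:415];cv2.imwrite("pics/c1.png",cv2.resize(a,None,fx=4,fy=4,interpolation=cv2.INTER_CUBIC))
E
```

```text
(no output)
```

View pics/c1.png

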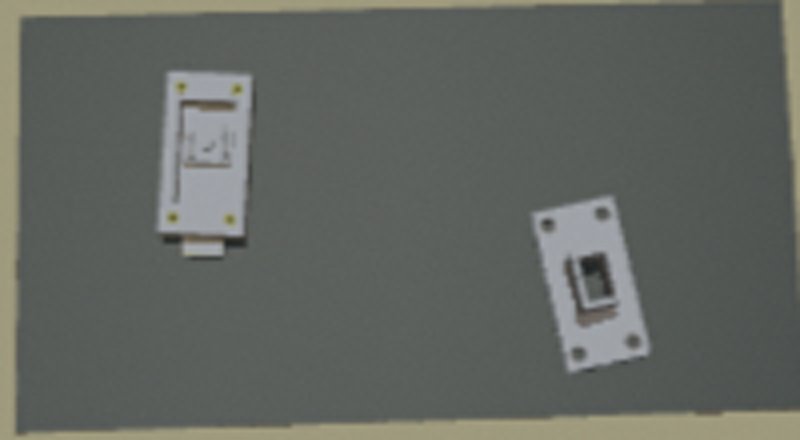

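The mould lies near (568,146) with a yaw of about -2°, tongue toward the robot. The core is on its far side. The cover is near (478,-129), yaw 12.5°. I'm moving above the mould for a wrist view.

Request:
step_arm --motion '[{"claw":85,"delta_pos":[-28,-15,2.5],"turn":0},{"claw":85,"delta_pos":[-28,-15,2.5],"turn":0},{"claw":85,"delta_pos":[-28,-15,2.5],"turn":0},{"claw":85,"delta_pos":[-28,-15,2.5],"turn":0},{"claw":85,"delta_pos":[-28,-15,2.5],"turn":0},{"claw":85,"delta_pos":[-28,-15,2.5],"turn":0},{"claw":85,"delta_pos":[-28,-15,2.5],"turn":0},{"claw":85,"delta_pos":[-28,-15,2.5],"turn":0}]'

```text
clock: 0.82
eef_pos: [426.8, 350.0, 219.1]
tcp_rot: [-3.141, -0.0, 2.678]
contact_force: [0.4, 0.6, -0.2]
opening: 0.999
grasp_force: 0.0
```

Request:
step_arm --motion '[{"claw":85,"delta_pos":[-28,-15,2.5],"turn":0},{"claw":85,"delta_pos":[-28,-15,2.5],"turn":0},{"claw":85,"delta_pos":[-28,-15,2.5],"turn":0},{"claw":85,"delta_pos":[-28,-15,2.5],"turn":0},{"claw":85,"delta_pos":[-28,-15,2.5],"turn":0},{"claw":85,"delta_pos":[-28,-15,2.5],"turn":0},{"claw":85,"delta_pos":[-28,-15,2.5],"turn":0},{"claw":85,"delta_pos":[0,0,0],"turn":-0.1}]'

```text
clock: 1.48
eef_pos: [557.0, 165.8, 201.2]
tcp_rot: [-3.14, 0.001, 2.774]
contact_force: [-1.0, -0.3, 0.2]
opening: 0.996
grasp_force: 0.0
```

Request:
step_arm --motion '[{"claw":85,"delta_pos":[0,0,0],"turn":-0.1},{"claw":85,"delta_pos":[0,0,0],"turn":-0.1},{"claw":85,"delta_pos":[0,0,0],"turn":-0.12},{"claw":85,"delta_pos":[0,0,0],"turn":0},{"claw":85,"delta_pos":[0,0,0],"turn":0}]'

```text
clock: 1.9
eef_pos: [554.4, 169.8, 201.6]
tcp_rot: [-3.141, -0.0, 3.094]
contact_force: [0.6, -0.7, -0.1]
opening: 0.996
grasp_force: 0.0
```

```bash
python3 - <<'E'
from h import *
import pickle
s=sense();print(s["clock"],s["eef_pos"],s["tcp_rot"],s["qpos"].round(2), globals().get("tcp_to_tips"))
f=snap("wrist","w1");pickle.dump(f,open("w1.pkl","wb"));t=snap("top");pickle.dump(t,open("t1.pkl","wb"))
E
```

```text
1.9 [554.44380543 169.78979624 201.58869129] [-3.14145710e+00 -3.75844941e-04  3.09412307e+00] [ 0.29  0.32  1.77 -0.    1.05 -1.23] 8.0
```

View pics/w1.png

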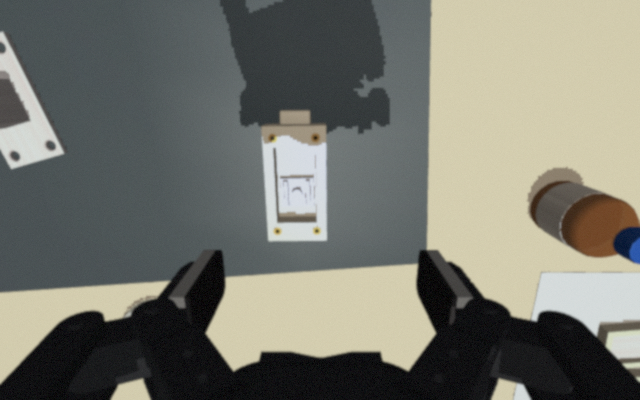

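The wrist view shows the mould at about (295,185): brass inserts near (271,138), (316,138), (277,231), (316,231), tongue at (294,117), core at about (297,192).

```bash
cat >> h.py <<'E'
L=np.array([[47,20],[-47,20],[-47,-20],[47,-20]],float)
def fit(P,Q=L):
    "rigid 2D fit Q->P: centre, yaw, residual"
    P=np.asarray(P,float);a=P-P.mean(0);b=Q-Q.mean(0)
    y=np.arctan2((b[:,0]*a[:,1]-b[:,1]*a[:,0]).sum(),(a*b).sum())
    R=np.array([[np.cos(y),-np.sin(y)],[np.sin(y),np.cos(y)]])
    return P.mean(0)-R@Q.mean(0),y,np.abs(a-b@R.T).max()
def brass(f,near,r=90):
    h=cv2.cvtColor(f["img"],cv2.COLOR_RGB2HSV)
    m=np.uint8((h[...,1]>90)&(h[...,0]>12)&(h[...,0]<35))*255
    n,l,st,c=cv2.connectedComponentsWithStats(m)
    return [(c[i].round(1),int(st[i,4])) for i in range(1,n) if 4<=st[i,4]<400 and np.hypot(*(c[i]-near))<r]
E
python3 - <<'E'
from h import *
import pickle
for nm,near in(("w1",(295,185)),("t1",(266,215))):
    f=pickle.load(open(nm+".pkl","rb"))
    b=brass(f,near,75 if nm=="w1" else 35);print(b)
    for c,a in b: print(cast(f,c,26).round(1))
E
```

```text
[(array([271.7, 137.5]), 46), (array([314.9, 137.5]), 56), (array([277. , 230.7]), 30), (array([316.3, 230.4]), 27)]
[[518.9 125.8]]
[[520.7 166.2]]
[[613.3 122.8]]
[[614.8 162.8]]
[]
```

Request:
step_arm --motion '[{"claw":85,"delta_pos":[-15,-6,15],"turn":0},{"claw":85,"delta_pos":[-15,-6,25],"turn":0},{"claw":85,"delta_pos":[-15,-6,25],"turn":0},{"claw":85,"delta_pos":[-13,-6,25],"turn":0},{"claw":85,"delta_pos":[0,0,25],"turn":-0.014},{"claw":85,"delta_pos":[0,0,20],"turn":0},{"claw":85,"delta_pos":[0,0,10],"turn":0},{"claw":85,"delta_pos":[0,0,0],"turn":0}]'

```text
clock: 2.67
eef_pos: [609.8, 143.0, 54.4]
tcp_rot: [-3.141, -0.004, 3.11]
contact_force: [0.3, -0.3, -0.5]
opening: 0.993
grasp_force: 0.0
```

```bash
python3 - <<'E'
from h import *
s=sense();print(s["clock"],s["eef_pos"],s["tcp_rot"])
f=snap("wrist","w2")
b=brass(f,(300,200),300)
for c,a in b: print(c,a,cast(f,c,26).round(1))
E
```

```text
2.6667 [609.76767844 142.9993156   54.38420341] [-3.14050647 -0.00409516  3.11003627]
[277.9  56.2] 248 [[518.8 126.4]]
[365.3  56.7] 247 [[520.3 166.5]]
[283.4 243.2] 130 [[613. 123.]]
[357.4 243.7] 118 [[614.5 163.1]]
```

View pics/w2.png

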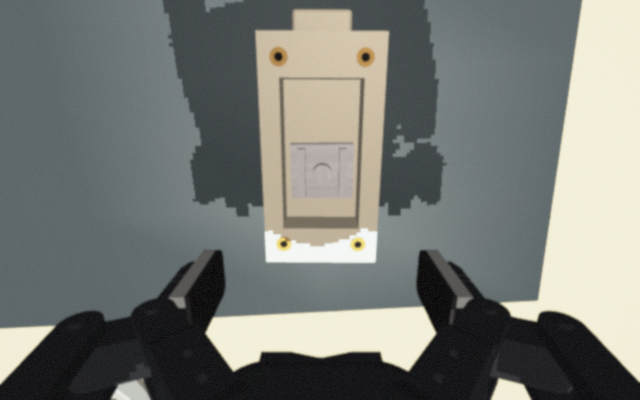

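Inserts agree with the first measurement, and the fingers straddle the far end. Descend and close gently.

Request:
step_arm --motion '[{"claw":85,"delta_pos":[0,0,14],"turn":0},{"claw":85,"delta_pos":[0,0,14],"turn":0},{"claw":85,"delta_pos":[0,0,10],"turn":0},{"claw":85,"delta_pos":[0,0,6],"turn":0},{"claw":85,"delta_pos":[0,0,4],"turn":0},{"claw":85,"delta_pos":[0,0,0],"turn":0},{"claw":64,"delta_pos":[0,0,0],"turn":0},{"claw":64,"delta_pos":[0,0,0],"turn":0}]' --force 20

```text
clock: 3.38
eef_pos: [611.8, 143.4, 9.2]
tcp_rot: [3.141, 0.001, 3.112]
contact_force: [-0.8, 0.2, -0.5]
opening: 0.756
grasp_force: 0.0
```

Request:
step_arm --motion '[{"claw":56,"delta_pos":[0,0,0],"turn":0},{"claw":56,"delta_pos":[0,0,0],"turn":0},{"claw":56,"delta_pos":[0,0,0],"turn":0},{"claw":56,"delta_pos":[0,0,0],"turn":0}]'

```text
clock: 3.72
eef_pos: [611.9, 143.5, 9.4]
tcp_rot: [3.141, 0.001, 3.112]
contact_force: [0.3, 0.3, 4.9]
opening: 0.696
grasp_force: 22.9
```

Held with 23 N at 59.4 mm. Lift the far end a little along the arc to see whether the mould pivots in the pads.

Request:
step_arm --motion '[{"claw":56,"delta_pos":[0.5,0,-3],"turn":0},{"claw":56,"delta_pos":[0.7,0,-4],"turn":0},{"claw":56,"delta_pos":[0.8,0,-4],"turn":0},{"claw":56,"delta_pos":[1,0,-4],"turn":0},{"claw":56,"delta_pos":[0,0,0],"turn":0},{"claw":56,"delta_pos":[0,0,0],"turn":0}]' --force 20

```text
clock: 4.22
eef_pos: [608.6, 143.5, 24.1]
tcp_rot: [3.141, 0.001, 3.112]
contact_force: [0.7, 0.8, -2.3]
opening: 0.694
grasp_force: 22.3
```

```bash
cat >> h.py <<'E'
def pose(f,px):
    "6D pose of the mould from 4 insert pixels (order of L); returns centre-top, tilt deg (tongue down +), roll deg"
    k=foc(f);K=np.array([[k,0,f["cx"]],[0,k,f["cy"]],[0,0,1]])
    ok,rs,ts,_=cv2.solvePnPGeneric(np.c_[L,np.zeros(4)],np.array(px,float),K,None,flags=cv2.SOLVEPNP_IPPE)
    for r,t in zip(rs,ts):
        W=np.array(f["R"]).T@cv2.Rodrigues(r)[0];c=np.array(f["R"]).T@(t.ravel()-f["t"])
        if W[2,2]>0.6: print("centre",c.round(1),"tilt",np.degrees(np.arcsin(W[2,0])).round(1),"roll",np.degrees(np.arcsin(W[2,1])).round(1),"yaw",np.degrees(np.arctan2(W[1,0],W[0,0])).round(1))
E
python3 - <<'E'
from h import *
s=sense();print(s["clock"],s["eef_pos"],s["contact_force"],s["wrist_torque"])
f=snap("wrist","w3");print(brass(f,(310,150),300))
g=snap("scene","s3");print(brass(g,(347,178),40))
a=g["img"][140:230,290:410,::-1];cv2.imwrite("pics/s3c.png",cv2.resize(a,None,fx=4,fy=4,interpolation=cv2.INTER_CUBIC))
E
```

```text
4.2167 [608.57410967 143.48586763  24.13090417] [ 0.66027971  0.78911033 -2.27398727] [ 0.04104604 -0.06225299  0.01385969]
[(array([271.4, 287.1]), 269), (array([369.4, 287.2]), 264)]
[(array([338.5, 157.5]), 4), (array([328. , 165.5]), 6), (array([363.2, 178.4]), 5), (array([353.5, 186.5]), 4)]
```

View pics/w3.png

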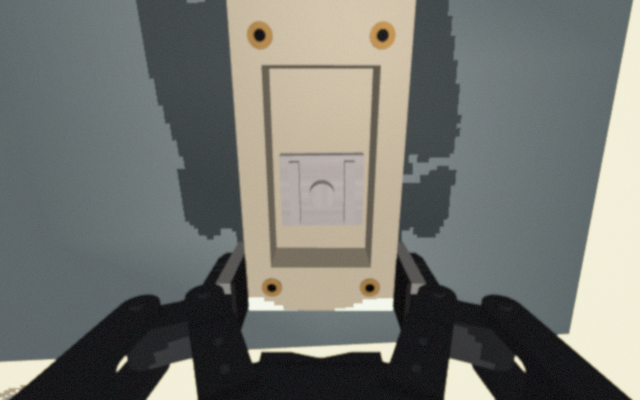

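Mould held, inserts at (260,35), (382,35), (271,287), (369,287); core still mid-cavity. Tilt from the four inserts:

```bash
python3 - <<'E'
from h import *
f=snap("wrist")
pose(f,[(369.4,287.2),(382.5,35),(259.3,35),(271.4,287.1)])
E
```

```text
centre [563.1 145.   41.1] tilt -0.2 roll -0.3 yaw -1.7
centre [554.  145.3  41.5] tilt 28.4 roll 0.3 yaw -1.7
```

The tilt is about 0: the mould was lifted rigidly level, so 20 N is too stiff to pivot. I'll set it back down and try lighter claw commands.

Request:
step_arm --motion '[{"claw":56,"delta_pos":[0,0,5],"turn":0},{"claw":56,"delta_pos":[0,0,4],"turn":0},{"claw":56,"delta_pos":[0,0,3],"turn":0},{"claw":56,"delta_pos":[0,0,2],"turn":0},{"claw":56,"delta_pos":[0,0,0],"turn":0},{"claw":58.8,"delta_pos":[0,0,0],"turn":0},{"claw":58.8,"delta_pos":[0,0,0],"turn":0}]'

```text
clock: 4.95
eef_pos: [608.4, 143.4, 9.5]
tcp_rot: [-3.142, -0.0, 3.112]
contact_force: [-0.2, 0.1, -2.8]
opening: 0.699
grasp_force: 22.3
```

Request:
step_arm --motion '[{"claw":59.2,"delta_pos":[0,0,0],"turn":0},{"claw":59.2,"delta_pos":[0,0,0],"turn":0}]'

```text
clock: 5.12
eef_pos: [608.5, 143.4, 9.7]
tcp_rot: [-3.142, -0.0, 3.112]
contact_force: [0.1, 0.1, -1.7]
opening: 0.698
grasp_force: 22.3
```

Request:
step_arm --motion '[{"claw":59.5,"delta_pos":[0,0,0],"turn":0},{"claw":59.5,"delta_pos":[0,0,0],"turn":0}]'

```text
clock: 5.28
eef_pos: [608.4, 143.4, 9.7]
tcp_rot: [-3.142, -0.0, 3.112]
contact_force: [0.1, -0.5, -2.6]
opening: 0.696
grasp_force: 22.3
```

Request:
step_arm --motion '[{"claw":59.8,"delta_pos":[0,0,0],"turn":0},{"claw":59.8,"delta_pos":[0,0,0],"turn":0}]'

```text
clock: 5.45
eef_pos: [608.5, 143.4, 9.8]
tcp_rot: [-3.142, 0.0, 3.112]
contact_force: [-0.1, -0.2, -1.3]
opening: 0.699
grasp_force: 9.0
```

Request:
step_arm --motion '[{"claw":60.1,"delta_pos":[0,0,0],"turn":0},{"claw":60.1,"delta_pos":[0,0,0],"turn":0}]'

```text
clock: 5.62
eef_pos: [608.6, 143.5, 10.0]
tcp_rot: [3.142, 0.0, 3.112]
contact_force: [-0.0, -0.2, -0.6]
opening: 0.707
grasp_force: 0.1
```

Request:
step_arm --motion '[{"claw":60.4,"delta_pos":[0,0,0],"turn":0},{"claw":60.4,"delta_pos":[0,0,0],"turn":0}]'

```text
clock: 5.78
eef_pos: [608.6, 143.5, 10.0]
tcp_rot: [3.142, 0.0, 3.112]
contact_force: [0.2, 0.0, 0.5]
opening: 0.707
grasp_force: 0.0
```

Between 59.8 and 60.1 the grip falls from 9 N to nothing, so a light grip is available. Take it at 59.8 and lift along the arc.

Request:
step_arm --motion '[{"claw":59.8,"delta_pos":[0,0,0],"turn":0},{"claw":59.8,"delta_pos":[0,0,0],"turn":0},{"claw":59.8,"delta_pos":[0.3,0,-2],"turn":0},{"claw":59.8,"delta_pos":[0.4,0,-2],"turn":0},{"claw":59.8,"delta_pos":[0.5,0,-3],"turn":0},{"claw":59.8,"delta_pos":[0.6,0,-3],"turn":0},{"claw":59.8,"delta_pos":[0,0,0],"turn":0},{"claw":59.8,"delta_pos":[0,0,0],"turn":0}]'

```text
clock: 6.45
eef_pos: [606.8, 143.5, 20.1]
tcp_rot: [3.141, 0.0, 3.112]
contact_force: [0.3, -0.3, -0.9]
opening: 0.7
grasp_force: 5.8
```

```bash
cat >> h.py <<'E'
def track(name=None):
    s=sense();f=snap("wrist",name)
    m=np.uint8(cv2.cvtColor(f["img"],cv2.COLOR_RGB2GRAY)<75)*255   # dark thread bores inside brass
    h=cv2.cvtColor(f["img"],cv2.COLOR_RGB2HSV);y=np.uint8((h[...,1]>95)&(h[...,0]>8)&(h[...,0]<32))*255
    y=cv2.morphologyEx(y,cv2.MORPH_CLOSE,np.ones((9,9)))
    n,l,st,c=cv2.connectedComponentsWithStats(y)
    P=[c[i] for i in range(1,n) if 60<st[i,4]<1500 and st[i,2]<45 and st[i,3]<45 and 180<c[i][0]<460]
    print("t",round(s["clock"],2),"tcp",s["eef_pos"].round(1),"F",s["contact_force"].round(1),"open",s["opening"].round(3),"grip",s["grasp_force"].round(1),"n",len(P))
    if len(P)==4:
        P=sorted(P,key=lambda p:p[1]);a=sorted(P[:2],key=lambda p:p[0]);b=sorted(P[2:],key=lambda p:p[0])
        px=[b[1],a[1],a[0],b[0]];pose(f,px)
        print(np.array(px).round(1).tolist())
    else: print([p.round() for p in P])
    return f
E
python3 -c "from h import *;track('w4')"
```

```text
Traceback (most recent call last):
  File "h.py", line 42, in track
    print("t",round(s["clock"],2),"tcp",s["eef_pos"].round(1),"F",s["contact_force"].round(1),"open",s["opening"].round(3),"grip",s["grasp_force"].round(1),"n",len(P))
                                                                                                     ^^^^^^^^^^^^^^^^^^
AttributeError: 'float' object has no attribute 'round'
```

```bash
sed -i 's/s\["grasp_force"\].round(1)/round(float(s["grasp_force"]),1)/; s/s\["opening"\].round(3)/round(float(s["opening"]),3)/' h.py; python3 -c "from h import *;track('w4')"
```

```text
t 6.5 tcp [606.8 143.5  20. ] F [ 0.2  0.1 -0.4] open 0.699 grip 5.8 n 4
centre [561.1 145.   32.7] tilt 4.5 roll -0.1 yaw -1.6
centre [555.6 145.2  32.4] tilt 22.3 roll -0.0 yaw -1.6
[[369.2, 284.7], [377.6, 38.0], [263.1, 38.0], [271.5, 284.7]]
```

It pivots: tilt 4.5° as the arc predicts. Continue.

Request:
step_arm --motion '[{"claw":59.8,"delta_pos":[1.2,0,-4.8],"turn":0},{"claw":59.8,"delta_pos":[1.4,0,-4.8],"turn":0},{"claw":59.8,"delta_pos":[1.7,0,-4.7],"turn":0},{"claw":59.8,"delta_pos":[1.8,0,-4.7],"turn":0},{"claw":59.8,"delta_pos":[0,0,0],"turn":0},{"claw":59.8,"delta_pos":[0,0,0],"turn":0}]'

```text
clock: 7.05
eef_pos: [600.8, 143.8, 39.4]
tcp_rot: [3.141, 0.001, 3.112]
contact_force: [1.2, 0.3, -0.3]
opening: 0.702
grasp_force: 5.7
```

```bash
python3 -c "from h import *;track('w5')"
```

```text
t 7.05 tcp [600.8 143.8  39.4] F [ 1.2  0.3 -0.3] open 0.702 grip 5.7 n 4
centre [555.1 145.3  43.6] tilt 14.6 roll 0.1 yaw -1.6
centre [556.3 145.3  43.9] tilt 10.6 roll -0.3 yaw -1.6
[[369.1, 281.6], [370.6, 48.4], [270.1, 48.4], [271.6, 281.6]]
```

Tilt is 14.6° with a steady grip. On to about 30°.

Request:
step_arm --motion '[{"claw":59.8,"delta_pos":[2,0,-4.6],"turn":0},{"claw":59.8,"delta_pos":[2.2,0,-4.5],"turn":0},{"claw":59.8,"delta_pos":[2.4,0,-4.4],"turn":0},{"claw":59.8,"delta_pos":[2.6,0,-4.3],"turn":0},{"claw":59.8,"delta_pos":[2.8,0,-4.2],"turn":0},{"claw":59.8,"delta_pos":[3,0,-4],"turn":0},{"claw":59.8,"delta_pos":[0,0,0],"turn":0},{"claw":59.8,"delta_pos":[0,0,0],"turn":0}]'

```text
clock: 7.77
eef_pos: [585.5, 144.2, 65.2]
tcp_rot: [3.141, 0.0, 3.112]
contact_force: [-0.6, 0.0, -1.2]
opening: 0.703
grasp_force: 5.7
```

```bash
python3 -c "from h import *;track('w6')"
```

```text
t 7.77 tcp [585.5 144.2  65.2] F [-0.6  0.  -1.2] open 0.703 grip 5.7 n 4
centre [542.6 145.6  57.4] tilt 28.8 roll -0.2 yaw -1.6
centre [549.9 145.4  61.7] tilt -3.5 roll 0.1 yaw -1.6
[[368.9, 276.8], [362.9, 70.7], [277.8, 70.6], [271.9, 276.7]]
```

View pics/w6.png

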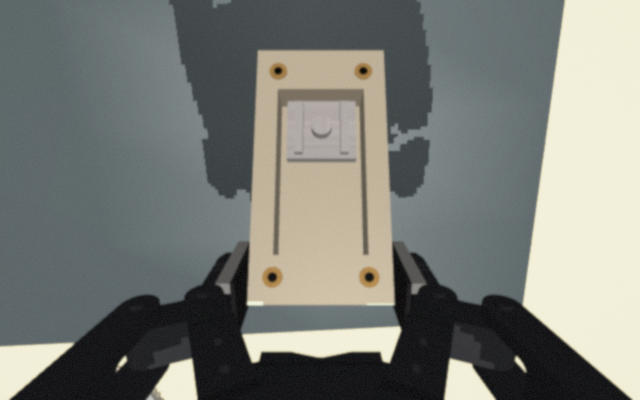

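The core lies against the tongue-end wall (core at about (321,130), wall foot at row 100), tilt 28.8°. One small extra, a pause, then back down the same arc slowly.

Request:
step_arm --motion '[{"claw":59.8,"delta_pos":[1.5,0,-2],"turn":0},{"claw":59.8,"delta_pos":[0,0,0],"turn":0},{"claw":59.8,"delta_pos":[0,0,0],"turn":0},{"claw":59.8,"delta_pos":[0,0,0],"turn":0},{"claw":59.8,"delta_pos":[-1.5,0,2],"turn":0},{"claw":59.8,"delta_pos":[-1.5,0,2],"turn":0},{"claw":59.8,"delta_pos":[-1.5,0,2],"turn":0},{"claw":59.8,"delta_pos":[-2.8,0,4.2],"turn":0}]'

```text
clock: 8.48
eef_pos: [591.6, 144.0, 56.5]
tcp_rot: [3.142, 0.0, 3.112]
contact_force: [0.0, -0.2, -0.6]
opening: 0.705
grasp_force: 5.7
```

Request:
step_arm --motion '[{"claw":59.8,"delta_pos":[-2.6,0,4.3],"turn":0},{"claw":59.8,"delta_pos":[-2.4,0,4.4],"turn":0},{"claw":59.8,"delta_pos":[-2.2,0,4.5],"turn":0},{"claw":59.8,"delta_pos":[-2,0,4.6],"turn":0},{"claw":59.8,"delta_pos":[-1.8,0,4.7],"turn":0},{"claw":59.8,"delta_pos":[-1.7,0,4.7],"turn":0},{"claw":59.8,"delta_pos":[0,0,0],"turn":0}]'

```text
clock: 9.07
eef_pos: [603.8, 143.4, 28.2]
tcp_rot: [-3.141, -0.001, 3.112]
contact_force: [0.5, 0.3, -1.6]
opening: 0.704
grasp_force: 5.4
```

```bash
python3 -c "from h import *;track('w7')"
```

```text
t 9.07 tcp [603.8 143.4  28.2] F [ 0.5  0.3 -1.6] open 0.704 grip 5.4 n 4
centre [558.8 145.   36.4] tilt 7.5 roll -0.4 yaw -1.7
centre [555.5 145.   36. ] tilt 18.6 roll 0.2 yaw -1.6
[[368.4, 282.7], [374.2, 43.7], [266.6, 43.7], [272.2, 282.7]]
```

Request:
step_arm --motion '[{"claw":59.8,"delta_pos":[-1.2,0,4],"turn":0},{"claw":59.8,"delta_pos":[-1,0,4],"turn":0},{"claw":59.8,"delta_pos":[-0.9,0,3.5],"turn":0},{"claw":59.8,"delta_pos":[-0.6,0,3],"turn":0},{"claw":59.8,"delta_pos":[-0.4,0,2],"turn":0},{"claw":59.8,"delta_pos":[-0.2,0,1.5],"turn":0},{"claw":59.8,"delta_pos":[-0.1,0,1],"turn":0},{"claw":59.8,"delta_pos":[0,0,0.4],"turn":0}]'

```text
clock: 9.78
eef_pos: [608.8, 143.4, 10.8]
tcp_rot: [-3.142, 0.001, 3.112]
contact_force: [-3.0, -1.8, 10.4]
opening: 0.7
grasp_force: 7.1
```

Request:
step_arm --motion '[{"claw":59.8,"delta_pos":[0,0,0],"turn":0},{"claw":59.8,"delta_pos":[0,0,0],"turn":0}]'

```text
clock: 9.95
eef_pos: [608.9, 143.4, 10.7]
tcp_rot: [3.142, 0.001, 3.112]
contact_force: [-1.7, -1.1, 6.9]
opening: 0.702
grasp_force: 6.8
```

```bash
python3 -c "from h import *;track('w8')"
```

```text
t 9.95 tcp [608.9 143.4  10.7] F [-1.7 -1.1  6.9] open 0.702 grip 6.8 n 4
centre [563.1 144.9  26.8] tilt -0.1 roll -0.3 yaw -1.6
centre [554.4 145.1  27.1] tilt 27.6 roll 0.1 yaw -1.6
[[368.9, 284.4], [381.2, 34.2], [259.3, 34.2], [271.7, 284.6]]
```

Level and down. Ease off, open slowly, rise straight up.

Request:
step_arm --motion '[{"claw":59.8,"delta_pos":[0,0,-0.6],"turn":0},{"claw":60.2,"delta_pos":[0,0,0],"turn":0},{"claw":61,"delta_pos":[0,0,0],"turn":0},{"claw":65,"delta_pos":[0,0,0],"turn":0},{"claw":75,"delta_pos":[0,0,0],"turn":0},{"claw":85,"delta_pos":[0,0,0],"turn":0},{"claw":85,"delta_pos":[0,0,-10],"turn":0},{"claw":85,"delta_pos":[0,0,-20],"turn":0}]'

```text
clock: 10.67
eef_pos: [606.7, 143.1, 39.2]
tcp_rot: [-3.141, -0.004, 3.112]
contact_force: [-0.4, 0.5, -0.5]
opening: 0.995
grasp_force: 0.0
```

Request:
step_arm --motion '[{"claw":85,"delta_pos":[0,0,-25],"turn":0},{"claw":85,"delta_pos":[0,0,-25],"turn":0},{"claw":85,"delta_pos":[0,0,-15],"turn":0},{"claw":85,"delta_pos":[0,0,-5],"turn":0},{"claw":85,"delta_pos":[0,0,0],"turn":0},{"claw":85,"delta_pos":[0,0,0],"turn":0}]'

```text
clock: 11.17
eef_pos: [608.2, 143.4, 110.4]
tcp_rot: [-3.142, -0.0, 3.112]
contact_force: [-0.6, 1.3, -0.8]
opening: 0.994
grasp_force: 0.0
```

```bash
python3 - <<'E'
from h import *
f=track('w9')
b=[c for c,a in brass(f,(315,170),150) if a>40];P=cast(f,np.array(b),26);print(np.array(b).tolist(),P.round(1).tolist())
P=P[np.lexsort((P[:,1],P[:,0]>565))] # -x-y,-x+y,+x-y,+x+y
if len(P)==4: print(fit(P[[3,1,0,2]]))
print(sense()["tcp_rot"])
E
```

```text
t 11.17 tcp [608.2 143.4 110.4] F [-0.6  1.3 -0.8] open 0.994 grip 0.0 n 5
[array([288.,  62.]), array([353.,  62.]), array([292., 206.]), array([349., 206.]), array([210., 284.])]
[[352.9, 62.0], [288.1, 62.2], [292.0, 205.9], [349.0, 205.9]] [[516.6, 166.2], [515.6, 126.1], [609.8, 123.5], [610.9, 163.5]]
(array([563.23638367, 144.83142948]), np.float64(-0.028042905143023013), np.float64(0.21037604956659095))
[-3.14123333e+00 -1.38640107e-03  3.11176488e+00]
```

View pics/w9.png

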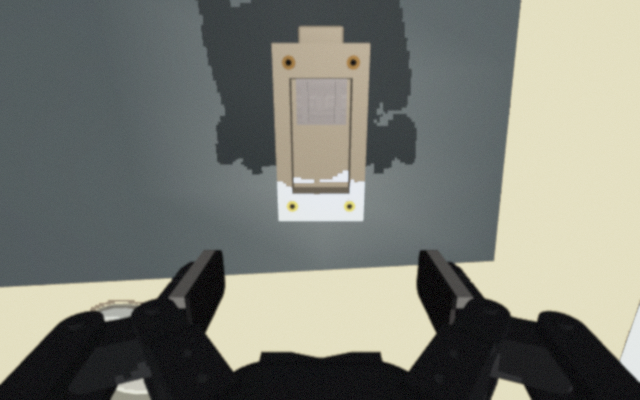

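The core sits against the tongue-end wall (rows 80–125), and the mould now stands at (563.2,144.8), yaw -1.6°. Next I move over to the cover.

Request:
step_arm --motion '[{"claw":85,"delta_pos":[8,-15,-3],"turn":0},{"claw":85,"delta_pos":[8,-28,-3],"turn":0},{"claw":85,"delta_pos":[8,-28,-3],"turn":0},{"claw":85,"delta_pos":[8,-28,-3],"turn":0},{"claw":85,"delta_pos":[8,-28,-3],"turn":0},{"claw":85,"delta_pos":[8,-28,-3],"turn":0},{"claw":85,"delta_pos":[8,-28,-2],"turn":0},{"claw":85,"delta_pos":[8,-28,0],"turn":0}]'

```text
clock: 11.88
eef_pos: [536.4, -67.2, 130.0]
tcp_rot: [-3.142, -0.002, 3.112]
contact_force: [0.8, 0.3, 0.6]
opening: 0.995
grasp_force: 0.0
```

Request:
step_arm --motion '[{"claw":85,"delta_pos":[8,-28,0],"turn":0},{"claw":85,"delta_pos":[8,-27,0],"turn":0},{"claw":85,"delta_pos":[0,0,0],"turn":-0.08},{"claw":85,"delta_pos":[0,0,0],"turn":-0.08},{"claw":85,"delta_pos":[0,0,0],"turn":-0.08},{"claw":85,"delta_pos":[0,0,0],"turn":0},{"claw":85,"delta_pos":[0,0,0],"turn":0}]'

```text
clock: 12.47
eef_pos: [519.5, -120.3, 129.8]
tcp_rot: [3.141, -0.002, -2.934]
contact_force: [0.3, 0.3, -0.6]
opening: 0.999
grasp_force: 0.0
```

```bash
python3 - <<'E'
from h import *
import pickle
s=sense();print(s["clock"],s["eef_pos"],s["tcp_rot"])
f=snap("wrist","w10");pickle.dump(f,open("w10.pkl","wb"))
E
```

```text
12.4667 [ 519.45862162 -120.32570999  129.81564063] [ 3.14093959e+00 -1.65882734e-03 -2.93412976e+00]
```

View pics/w10.png

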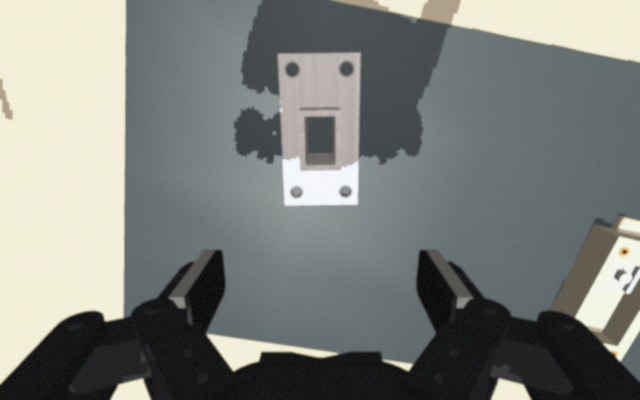

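Cover under the wrist camera: holes at about (292,69), (346,69), (297,191), (346,191), neck opening at (320,140).

```bash
cat >> h.py <<'E'
def holes(f,near,r=11,frac=0.65):
    g=cv2.cvtColor(f["img"],cv2.COLOR_RGB2GRAY).astype(float);out=[]
    for u,v in near:
        u,v=int(u),int(v);w=g[v-r:v+r+1,u-r:u+r+1]
        m=np.uint8(w<np.percentile(w,90)*frac);n,l,st,c=cv2.connectedComponentsWithStats(m)
        k=l[r,r] or 1+np.argmax(st[1:,4]);out.append(c[k]+[u-r,v-r])
    return np.array(out)
E
python3 - <<'E'
from h import *
import pickle
f=pickle.load(open("w10.pkl","rb"))
h=holes(f,[(346,191),(346,69),(292,69),(297,191)]);print(h.round(1).tolist())
P=cast(f,h,6);print(P.round(1).tolist(),fit(P))
# neck outer rim top z=46: bright/dark opening
g=cv2.cvtColor(f["img"],cv2.COLOR_RGB2GRAY)
m=np.uint8(g[105:170,298:345]<90);n,l,st,c=cv2.connectedComponentsWithStats(m);k=1+np.argmax(st[1:,4]);print(st[k],cast(f,[c[k]+[298,105]],46))
w=pickle.load(open("w1.pkl","rb"))
E
python3 - <<'E'
# core check from w9: +x edge row ~125
import sys;sys.path.insert(0,".")
import cv2,numpy as np
a=cv2.cvtColor(cv2.imread("pics/w9.png"),cv2.COLOR_BGR2HSV)
print(a[74:132:2,321,1].tolist())
E
```

```text
[[345.1, 191.5], [346.1, 68.4], [291.9, 69.2], [295.9, 192.2]]
[[518.5, -99.6], [426.4, -120.5], [435.2, -159.3], [527.5, -138.8]] (array([ 476.90074706, -129.57250854]), np.float64(0.22112419729523822), np.float64(0.36130895773591476))
[  9  13  27  35 927] [[ 473.02154627 -130.16312517]]
[45, 49, 30, 14, 15, 16, 18, 15, 14, 17, 18, 15, 15, 15, 18, 12, 17, 14, 15, 15, 17, 16, 17, 16, 17, 25, 46, 50, 47]
```

Request:
step_arm --motion '[{"claw":85,"delta_pos":[15,0,0],"turn":-0.014},{"claw":85,"delta_pos":[15,0,5],"turn":0},{"claw":85,"delta_pos":[13.6,-0.3,15],"turn":0},{"claw":70,"delta_pos":[0,0,20],"turn":0},{"claw":60,"delta_pos":[0,0,20],"turn":0},{"claw":60,"delta_pos":[0,0,15],"turn":0},{"claw":60,"delta_pos":[0,0,10],"turn":0},{"claw":60,"delta_pos":[0,0,0],"turn":0}]'

```text
clock: 13.18
eef_pos: [476.6, -129.4, 43.7]
tcp_rot: [3.14, -0.003, -2.918]
contact_force: [-0.4, -0.4, 0.7]
opening: 0.7
grasp_force: 0.0
```

Request:
step_arm --motion '[{"claw":50,"delta_pos":[0,0,10],"turn":0},{"claw":50,"delta_pos":[0,0,8],"turn":0},{"claw":50,"delta_pos":[0,0,6],"turn":0},{"claw":50,"delta_pos":[0,0,2],"turn":0},{"claw":40,"delta_pos":[0,0,0],"turn":0},{"claw":34,"delta_pos":[0,0,0],"turn":0},{"claw":34,"delta_pos":[0,0,0],"turn":0}]'

```text
clock: 13.77
eef_pos: [478.3, -129.9, 19.9]
tcp_rot: [-3.141, 0.0, -2.917]
contact_force: [0.4, -0.6, -0.2]
opening: 0.397
grasp_force: 0.0
```

Request:
step_arm --motion '[{"claw":24,"delta_pos":[0,0,0],"turn":0},{"claw":24,"delta_pos":[0,0,0],"turn":0},{"claw":24,"delta_pos":[0,0,0],"turn":0},{"claw":24,"delta_pos":[0,0,0],"turn":0}]' --force 60

```text
clock: 14.1
eef_pos: [478.6, -130.0, 20.1]
tcp_rot: [-3.141, 0.001, -2.917]
contact_force: [-0.8, 1.2, 5.7]
opening: 0.316
grasp_force: 59.8
```

Neck gripped with 60 N. Lift, turn to the mould's yaw, and carry over high.

Request:
step_arm --motion '[{"claw":24,"delta_pos":[0,0,-5],"turn":0},{"claw":24,"delta_pos":[0,0,-15],"turn":0},{"claw":24,"delta_pos":[0,0,-20],"turn":0},{"claw":24,"delta_pos":[0,0,-20],"turn":0},{"claw":24,"delta_pos":[0,0,-10],"turn":0},{"claw":24,"delta_pos":[0,0,0],"turn":0.084},{"claw":24,"delta_pos":[0,0,0],"turn":0.084},{"claw":24,"delta_pos":[0,0,0],"turn":0.084}]'

```text
clock: 14.77
eef_pos: [478.0, -129.8, 89.8]
tcp_rot: [-3.142, 0.0, 3.11]
contact_force: [-0.5, -0.3, -0.8]
opening: 0.326
grasp_force: 59.1
```

Request:
step_arm --motion '[{"claw":24,"delta_pos":[-4,15,0],"turn":0},{"claw":24,"delta_pos":[-7,25,0],"turn":0},{"claw":24,"delta_pos":[-7,25,0],"turn":0},{"claw":24,"delta_pos":[-7,25,0],"turn":0},{"claw":24,"delta_pos":[-7,25,0],"turn":0},{"claw":24,"delta_pos":[-7,25,0],"turn":0},{"claw":24,"delta_pos":[-7,25,0],"turn":0},{"claw":24,"delta_pos":[-7,25,0],"turn":0}]'

```text
clock: 15.43
eef_pos: [536.2, 59.9, 89.4]
tcp_rot: [-3.142, -0.001, 3.114]
contact_force: [-0.8, -0.7, -2.2]
opening: 0.32
grasp_force: 59.3
```

Request:
step_arm --motion '[{"claw":24,"delta_pos":[-7,25,0],"turn":0},{"claw":24,"delta_pos":[-7,25,0],"turn":0},{"claw":24,"delta_pos":[-7,22,0],"turn":0},{"claw":24,"delta_pos":[-4.5,14.3,0],"turn":0},{"claw":24,"delta_pos":[0,0,0],"turn":0},{"claw":24,"delta_pos":[0,0,0],"turn":0},{"claw":24,"delta_pos":[0,0,0],"turn":0}]'

```text
clock: 16.02
eef_pos: [563.5, 143.4, 89.2]
tcp_rot: [-3.141, -0.001, 3.114]
contact_force: [0.8, 0.4, -2.2]
opening: 0.321
grasp_force: 59.5
```

```bash
python3 - <<'E'
from h import *
import pickle
s=sense();print(s["clock"],s["eef_pos"],s["tcp_rot"],s["contact_force"],s["grasp_force"])
for n in("wrist","top","scene"): pickle.dump(snap(n,"p_"+n),open(f"p_{n}.pkl","wb"))
f=pickle.load(open("p_wrist.pkl","rb"))
c=s["eef_pos"][:2];R=lambda y:np.array([[np.cos(y),-np.sin(y)],[np.sin(y),np.cos(y)]])
z=s["eef_pos"][2]-20+6
print("expected hole px",proj(f,np.c_[(c+[-1.5,.8])+L@R(-.028).T,np.full(4,z)]).round())
g=cv2.cvtColor(f["img"],cv2.COLOR_RGB2GRAY)
a=f["img"][:,:,::-1].copy();b=pickle.load(open("p_scene.pkl","rb"))["img"][120:220,280:440,::-1]
t=pickle.load(open("p_top.pkl","rb"))["img"][170:270,215:330,::-1]
b=cv2.resize(b,(320,200));t=cv2.resize(t,(345,300));
o=np.zeros((580,800,3),np.uint8);o[:400,:640]=cv2.resize(a,(640,400));o[400:580,:288]=cv2.resize(b,(288,180));o[400:580,300:507]=cv2.resize(t,(207,180));cv2.imwrite("pics/mix.png",o)
E
```

```text
16.0167 [563.50090843 143.38837564  89.21568937] [-3.14098661e+00 -1.20898423e-03  3.11383711e+00] [ 0.80282824  0.42360751 -2.2014178 ] 59.45540249347687
expected hole px [[359. 326.]
 [366. 152.]
 [278. 152.]
 [284. 325.]]
```

View pics/mix.png

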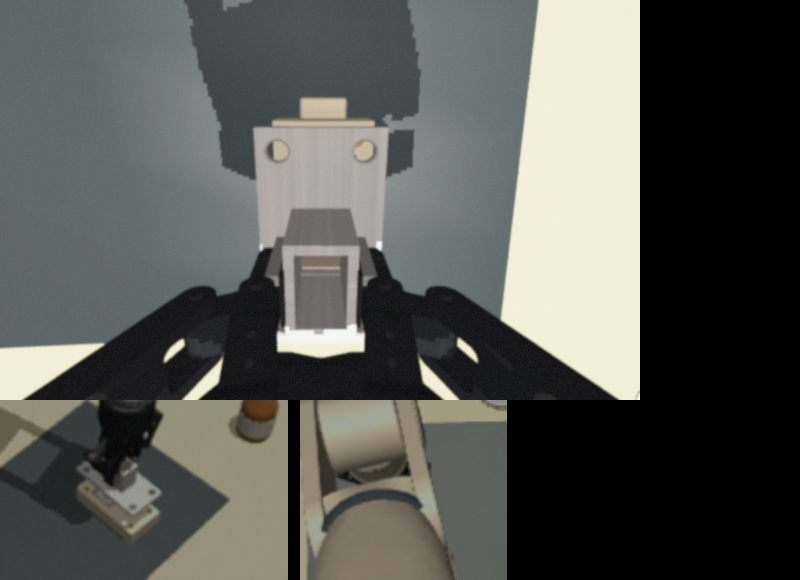

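The cover is held level over the mould, with its near holes at (277,150) and (364,150) and the tongue showing at (323,108). Now for the exact offset between cover and TCP from those two holes.

```bash
cat >> h.py <<'E'
def hull_holes(f,near,r=17):
    h=cv2.cvtColor(f["img"],cv2.COLOR_RGB2HSV).astype(int);g=h[...,2];out=[]
    for u,v in near:
        u,v=int(u),int(v);s=np.s_[v-r:v+r+1,u-r:u+r+1]
        yy,xx=np.mgrid[-r:r+1,-r:r+1]
        ref=np.r_[h[v-r:v+r+1,u-r:u+r+1][(xx**2+yy**2>14**2)&(xx**2+yy**2<17**2)]]
        ms,mv=np.median(ref[:,1]),np.median(ref[:,2])
        m=np.uint8(((abs(h[s][...,1]-ms)>18)|(abs(h[s][...,2]-mv)>22))&(xx**2+yy**2<15**2))
        m=cv2.morphologyEx(m,cv2.MORPH_OPEN,np.ones((2,2)))
        p=cv2.convexHull(cv2.findNonZero(m));M=cv2.moments(p)
        out.append([M["m10"]/M["m00"]+u-r,M["m01"]/M["m00"]+v-r,cv2.boundingRect(p)[2],cv2.boundingRect(p)[3]])
    return np.array(out)
E
python3 - <<'E'
from h import *
import pickle
f=pickle.load(open("p_wrist.pkl","rb"));o=hull_holes(f,[(364,150),(277,150)]);print(o.round(1).tolist())
P=cast(f,o[:,:2],89.2-14);d=P[0]-P[1];print(P.round(1).tolist(),np.hypot(*d),"yaw",np.arctan2(-d[0],d[1]))
y=np.arctan2(-d[0],d[1]);print("centre",P.mean(0)+47*np.array([np.cos(y),np.sin(y)]))
# scene view for core check later
g=pickle.load(open("p_scene.pkl","rb"));print(brass(g,(347,178),45))
E
```

```text
[[366.3, 152.2, 24.0, 23.0], [277.0, 152.2, 23.0, 23.0]]
[[515.7, 165.7], [514.6, 125.1]] 40.600746844188784 yaw -0.02601099284411012
centre [562.14090444 144.17555375]
[(array([327.8, 168.8]), 4), (array([362.5, 181.5]), 4), (array([352. , 189.8]), 4)]
```

Request:
step_arm --motion '[{"claw":24,"delta_pos":[-1.1,0.6,5],"turn":0},{"claw":24,"delta_pos":[0,0,7],"turn":0},{"claw":24,"delta_pos":[0,0,7],"turn":0},{"claw":24,"delta_pos":[0,0,6],"turn":0},{"claw":24,"delta_pos":[0,0,4],"turn":0},{"claw":24,"delta_pos":[0,0,2],"turn":0},{"claw":24,"delta_pos":[0,0,0],"turn":0},{"claw":24,"delta_pos":[0,0,0],"turn":0}]'

```text
clock: 16.83
eef_pos: [565.3, 144.7, 58.5]
tcp_rot: [-3.142, -0.0, 3.114]
contact_force: [-0.5, 0.3, -1.5]
opening: 0.317
grasp_force: 59.5
```

```bash
cat > m.py <<'E'
from h import *
s=sense();print(s["clock"],s["eef_pos"].round(1),s["tcp_rot"].round(3),s["contact_force"].round(1))
f=snap("wrist","q_wrist");z=s["eef_pos"][2]-14;y=-.027
R=np.array([[np.cos(y),-np.sin(y)],[np.sin(y),np.cos(y)]])
e=proj(f,np.c_[s["eef_pos"][:2]+[-1.4,.8]+L[1:3]@R.T,[z,z]])
o=hull_holes(f,e);print(e.round(),o.round(1).tolist())
P=cast(f,o[:,:2],z);d=P[0]-P[1];y=np.arctan2(-d[0],d[1]);print(np.hypot(*d),"yaw",y,"cover",(P.mean(0)+47*np.array([np.cos(y),np.sin(y)])).round(1))
h=cv2.cvtColor(f["img"],cv2.COLOR_RGB2HSV)
for u,v in o[:,:2]:
    u,v=int(u),int(v);w=h[v-14:v+15,u-14:u+15]
    for nm,m in(("brass",(w[...,1]>115)&(w[...,2]>70)&(w[...,0]<32)),("bore",(w[...,2]<60))):
        n,l,st,c=cv2.connectedComponentsWithStats(np.uint8(m))
        print(nm,[(st[i].tolist(),cast(f,c[i]+[u-14,v-14],26).round(1).tolist()) for i in range(1,n) if st[i,4]>5])
print("inserts expected px",proj(f,np.c_[np.array([563.2,144.8])+L[1:3]@R.T,[26,26]]).round(1).tolist())
E
python3 m.py
```

```text
16.8333 [565.3 144.7  58.5] [-3.142 -0.     3.114] [-0.5  0.3 -1.5]
[[366. 152.]
 [278. 152.]] [[366.3, 152.1, 24.0, 24.0], [277.5, 151.8, 24.0, 23.0]]
40.38032083790369 yaw -0.029239304724063817 cover [563.9 145.6]
brass [([3, 4, 13, 10, 70], [[518.3, 167.3]])]
bore [([6, 5, 5, 4, 16], [[516.9, 166.4]])]
brass [([11, 5, 13, 10, 70], [[517.2, 125.2]])]
bore [([16, 6, 5, 4, 16], [[515.9, 126.0]])]
inserts expected px [[359.5, 144.3], [280.6, 144.2]]
```

The threads seen through the holes agree with the mould pose; the cover is off by about (0.6,0.7) mm and 2 mm high. Correct it.

Request:
step_arm --motion '[{"claw":24,"delta_pos":[0.6,-0.7,1],"turn":0},{"claw":24,"delta_pos":[0,0,1.2],"turn":0},{"claw":24,"delta_pos":[0,0,0],"turn":0},{"claw":24,"delta_pos":[0,0,0],"turn":0},{"claw":24,"delta_pos":[0,0,0],"turn":0},{"claw":24,"delta_pos":[0,0,0],"turn":0}]'

```text
clock: 17.38
eef_pos: [564.8, 144.1, 56.5]
tcp_rot: [3.142, 0.0, 3.114]
contact_force: [0.4, 0.4, -1.2]
opening: 0.321
grasp_force: 59.4
```

```bash
python3 m.py; python3 - <<'E'
from h import *
g=snap("scene","z_scene")
y=-.028;R=np.array([[np.cos(y),-np.sin(y)],[np.sin(y),np.cos(y)]])
# plate corner check in the scene view: top face corners expected vs bright plate contour
C=np.array([[58,30],[-58,30],[-58,-30],[58,-30]])@R.T+[563.3,144.9]
print("exp holes",proj(g,np.c_[L@R.T+[563.3,144.9],np.full(4,42)]).round(1).tolist());print("exp corners",proj(g,np.c_[C,np.full(4,42)]).round(1).tolist())
v=cv2.cvtColor(g["img"],cv2.COLOR_RGB2GRAY)
for e in proj(g,np.c_[L@R.T+[563.3,144.9],np.full(4,42)]):
    u,w=e.round().astype(int);print(u,w,v[w-4:w+5,u-4:u+5].tolist()) if e[1]>170 else None
E
```

```text
17.3833 [564.8 144.1  56.5] [3.142 0.    3.114] [ 0.4  0.4 -1.2]
[[366. 152.]
 [278. 152.]] [[366.5, 152.1, 24.0, 24.0], [277.6, 151.8, 24.0, 24.0]]
40.380394031931566 yaw -0.029741601379517493 cover [563.3 144.9]
brass [([4, 4, 14, 12, 102], [[517.8, 166.9]])]
bore [([8, 6, 5, 5, 21], [[516.8, 166.4]])]
brass [([12, 5, 12, 12, 78], [[516.9, 125.1]])]
bore [([17, 7, 5, 5, 21], [[515.8, 126.1]])]
inserts expected px [[361.3, 146.0], [281.6, 145.9]]
exp holes [[363.1, 177.5], [338.1, 157.1], [327.6, 164.9], [352.5, 185.8]]
exp corners [[368.7, 177.9], [337.9, 152.8], [322.1, 164.5], [352.9, 190.5]]
363 177 [[150, 149, 144, 131, 99, 66, 61, 62, 61], [150, 149, 150, 149, 135, 99, 68, 59, 60], [151, 150, 151, 150, 150, 136, 110, 71, 60], [150, 151, 150, 147, 145, 145, 139, 114, 84], [150, 150, 143, 122, 110, 113, 125, 142, 130], [151, 148, 138, 104, 100, 108, 108, 146, 149], [150, 149, 144, 119, 110, 117, 126, 148, 146], [152, 150, 149, 143, 142, 142, 145, 145, 124], [152, 151, 151, 150, 150, 148, 135, 118, 105]]
353 186 [[150, 151, 151, 151, 151, 152, 152, 151, 152], [151, 151, 151, 151, 151, 152, 152, 151, 151], [151, 149, 150, 150, 149, 151, 153, 153, 151], [153, 150, 143, 126, 120, 134, 148, 152, 153], [152, 149, 128, 100, 92, 103, 134, 151, 153], [140, 146, 126, 104, 99, 104, 128, 150, 146], [106, 131, 142, 136, 126, 129, 143, 144, 126], [88, 98, 132, 148, 147, 145, 136, 119, 104], [99, 95, 105, 125, 146, 126, 103, 94, 102]]
```

Cover centre is (563.3,144.9) against the mould's (563.3,144.9), with about 10.5 mm of gap. The far holes also fall where expected in the scene view, so the plate is level.

```bash
python3 -c "
from rig import *
print(sign_off())"
```

```text
the job is handed in; nothing more can be done
None
```

The job is handed in: the mould was tipped to about 30°, the core slid home and the mould was set down level. The cover is held level about 10 mm above it, with the holes within about 1 mm of the threads (measured from the images), and nothing else was moved.

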